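Line up the throwing gauge and hold its pointer out over the bowl

ROBOT

A 7-joint arm with a two-finger parallel gripper is mounted at the origin on the work surface. World frame = base frame: x ahead of the robot, y to its left, z up, the work surface at z = 0. Lengths are in m, angles in rad, forces in N, time in s.
With the tool pointing down it reaches from about 0.425 to 0.925 m from the base axis. Payload 6.8 kg.
Tool frame: the origin (TCP) lies on the mounting face of the last link; the fingertips stand 173 mm ahead of it and the grasp point (between the pads) lies 155 mm ahead of it; z points along the fingers, y is the line along which they close (so a half turn about z gives the same grasp; the last joint's range is limited). The gripper opens to 85 mm and grips with 20 to 120 N. Pads are 22 mm wide; open, the fingers measure 114 mm over their backs; the gripper's body (76 mm by 85 mm) begins 54 mm behind the grasp point. The pads swing forward as they close: fully open they stand 13 mm farther back than shut.
Start: joints at [-1.324, 0.477, 0.022, 1.555, -0.011, 1.109, -0.083], TCP at [0.234, 0.633, 0.405] pointing down, gripper open.
Joint ranges: [-2.96, 2.96], [-0.34, 2.1], [-1.41, 1.46], [0.24, 2.44], [-1.37, 4.51], [0.17, 1.92], [-2.96, 2.96]. Speed limits (rad/s): [2.39, 2.39, 3.14, 3.14, 3.14, 3.14, 3.14].

INTERFACE

Orientations are given as a rotation vector (axis times angle).
In Python, from bench import r gives the robot as it stands.
- The arm moves only by the tool arm_command, never from a script. Its argument "plan" is a list of rows, each an object of numbers: "claw": the closure, from 0 (fully open) to 1 (shut); "tx", "ty", "tz": the shift along the tool's x, y, z in m; "ax", "ay", "az": the turn, a rotation vector about the tool's x, y, z in degrees. A call has exactly 10 rows; each row shifts and turns the commanded pose from where the row before left it, along the tool's axes as they then stand; what a row does not reach is not made up. A row lasts 1/12 s, in which the tool goes at most 41.7 mm and 7.16 degrees, less where a joint would pass 70% of its speed; a pose out of reach is approached as far as the arm can. A call is refused whole if a number of a shift passes 0.0417 or a number of a turn 7.16, either way. A call with a gripper value outside its range is refused whole. The fingers move at their own pace and stop on an object; "squeeze" is the grip in N (left out, the last holds). Time passes only in rows, so rows that do not move let the fingers close, or fill a call up. It gives the time, the measured TCP pose, the force, the opening and the grip force at its end, in the units of the state.
- r.get_obs(): the state, without advancing time (a new reading comes with each control period).
- r.grab_frame(name): name is "scene" or "top" or "wrist"; returns the picture (420x560x3 uint8, red, green, blue); there is no depth.
- r.camera_model(name): a dict with "fx", "fy", "cx", "cy" (pixels), "position" and "orientation" of the camera in the world; the wrist camera has in their place "tool_from_camera" (4x4, takes a point from camera to tool coordinates, whose origin is the TCP and whose axes are the flange's). Camera axes: x right, y up, looking along -z (the intrinsics and any distortion apply to the point x, -y, -z); pixel columns grow to the right and rows downward; lengths in m; the calibration is good to about 2 mm. The wrist camera is an equidistant fisheye: a pixel r from the principal point sees the ray r / f radians off the axis. A picture is of the moment at which its call begins: read the wrist's pose just before it. camera_model takes no time and is no camera call.
- r.hand_in(): hands the job in; it is judged then, once.
Trained networks look in the newest picture that a camera, given by its name, has taken for a name from the list of things; names that differ only in an ending like _2 or _b are one class to them, and where a whole thing is asked for, a point or a joint stands for the part that bears it (a point fixed in the world has none). Each returns a list of dicts, best first, with "confidence" (0 to 1); they miss things now and then, are a little off and sometimes report something else, mostly with a low value. They report only what shows in the picture. A call takes as long as a camera call.
- r.boxes_of(target, camera): "location" ([x, y, z] in m, in the coordinates of the camera as it stood for that picture, good to about 4 mm: the middle of the surface that is visible of it).
- r.tip_of(target, camera): "location" ([x, y, z] in m, in the coordinates of the camera as it stood for that picture, good to about 4 mm: a listed point, or the origin of a listed thing).
The state is a dict: "clock": time; "joints": joint angles; "qvel": joint speeds; "tau": joint torques, N m; "tcp_pos": TCP position; "orientation": TCP orientation; "contact_force": force on the tool from outside, world axes, zero at the start; "moment": the same for the moment, N m; "grip_width": finger opening in m; "gripper_force": force on a finger pad.
Only numpy, scipy, OpenCV 4.12 (cv2) and the standard library are available. Lean on these libraries where they do the work, as an engineer would, in place of code of your own. Each camera call takes 0.05 s, during which the arm holds its last target. There are 200 camera calls.

TASK

Slide the carriage of the potter's gauge along its rail until the pointer is in line with the middle of the bowl standing on the round bat, with the pointer still home and its button not pressed. Then squeeze in the button on the side of the pointer's head and pull the pointer straight out, past its first stop to its second and last stop, over the bowl. A spring draws the pointer back, so finish while still holding it fully out by its head with the button squeezed in; leave the bowl and the other things on the table where they stand.

Things in the scene. Friction and masses are not known exactly. Their poses are not given: they have to be found in the camera images.
- gauge: The gauge, fixed to the table: a steel base plate 110 x 290 mm, 10 mm thick, two grey end posts 98 mm high, and between them an aluminium rail whose top is 93 mm above the table. Origin under the middle of the base plate, on the table. Its x axis points from the rail to the bowl's side (the pointer pulls out that way), its y axis runs along the rail, z up. Its place and yaw vary.
- carriage (a joint): Carriage along the rail, in m: 0 = at the rail's -y end (gauge frame), 0.18 = at the +y end; the carriage's and pointer's middle line lies at y = value - 0.09 m in the gauge frame. Slides with about 3 N of friction and stays where left. An aluminium block 65 mm (x) by 46 mm (y), top 128 mm above the table, with a dark tube (25 mm thick, axis 115 mm above the table) through it along x, from 105 mm behind to 40 mm ahead of the gauge's y axis. The pointer rides on it.
- grip (a point): Wooden slider grip on top of the carriage, an upright square block 22 x 22 mm, from 128 to 172 mm above the table. This point is on its axis, 152 mm above the table, 22 mm behind (-x of) the gauge's y axis. Axes as the gauge's.
- pointer (a joint): How far the pointer is pulled out along the gauge's +x, in m: 0 = home, 0.05 = first stop, 0.10 = second stop (end of travel). A catch locks it at home (about 2 mm of play) until the button is in by at least 4 mm; with the button kept in, it runs freely past the first stop, otherwise the catch falls in there. A spring draws it back with 2 N at home to 4 N at the second stop; let go at the second stop it springs back towards the first.
- head: The pointer's head: an upright black block 24 mm (x) by 26 mm (y), from 100 to 150 mm above the table, on the front end of the pointer tube, with the button on its -y side; a thin bent rod (6 mm) runs ahead of it to the tip. Body origin: at table height, straight under the middle of the block; axes as the gauge's. At home it stands 65 mm ahead (+x) of the gauge's y axis and 25 mm ahead of the carriage tube's end.
- head_center (a point): Middle of the head at the button's height, 130 mm above the table; the button's axis passes through it along y. Axes as the gauge's.
- button (a joint): Round steel push button, 18 mm diameter, on the head's -y side: travel into the head (along +y) in m, 0 = out, 0.006 = fully in. Out, its face stands 20 mm from the head's middle (7 mm proud); fully in, 14 mm (1 mm proud). The opposite (+y) face of the head is plain, 13 mm from the middle; gripper fingers closing along y across both squeeze it in. The spring needs 1.5 N to start and about 5 N to be fully in.
- tip (a point): Point of the pointer, the down-bent end of the thin rod, 70 mm ahead (+x) of the head's middle, 100 mm above the table.
- bat: Round plywood bat lying fixed on the table, 200 mm diameter, 18 mm thick; origin at the centre of its underside, axes as the gauge's. Its centre lies 235 mm ahead (+x) of the gauge's y axis, and anywhere from 20 mm to the -y side to 80 mm to the +y side of the gauge's origin.
- bowl: Unglazed pale clay bowl, 148 mm wide, 48 mm high, loose, standing centred on the bat (rim 66 mm above the table). Origin at the centre of its underside. Not to be moved.
- mug: Pale clay mug, 76 mm wide, 85 mm high, loose on the table on the left. Origin at the centre of its underside. Not to be moved.
- jar: Clear jar with a white lid, 64 mm wide, 100 mm high, loose on the table on the right. Origin at the centre of its underside. Not to be moved.
- brush: Brush lying on the table on the right, origin at its underside. Not to be moved.

How it is judged:
On the way, in this order (a step that is already met when the one before it is completed fails the run):
1. the pointer is in line with the bowl's middle (within 10 mm along the rail), still home and with the button out (y of tip in the frame of bat between -0.01 and 0.01 m and value of joint pointer below 0.005 m and value of joint button below 0.002 m), for 0.3 s.
2. the button is squeezed in while the pointer is still home (value of joint button above 0.004 m and value of joint pointer below 0.02 m and contact force between the fingers and head above 1 N), for 0.05 s.
3. the pointer is out at its second stop (value of joint pointer above 0.094 m), for 0.2 s.
At the end, for the whole second after the job is handed in: The gripper still holds the pointer by its head with the button squeezed in (at least 4 mm) and the pointer at rest within 6 mm of its second stop (0.10 m), its tip in line with the middle of the bat and bowl within 10 mm along the rail; bowl, mug, jar and brush within 15 mm of where they stood (value of joint pointer above 0.094 m and value of joint button above 0.004 m and contact force between the fingers and head above 2 N and y of tip in the frame of bat between -0.01 and 0.01 m and velocity of joint pointer between -0.01 and 0.01 m/s and distance of each of bowl, mug, jar, brush from where it was at the start of the episode below 0.015 m); the arm keeps its last pose, push and grip.
It fails at once if the bowl is moved (distance of bowl from where it was at the start of the episode above 0.015 m).
It fails at once if the mug, jar or brush is moved (distance of any of mug, jar, brush from where it was at the start of the episode above 0.015 m).
It also fails if it takes over 48 s, if anything falls off the work surface, if the arm or the gripper's body presses on something with over 40 N, if the wrist force passes 120 N, or if a joint passes its speed limit or range.

## Working session

There is one attempt and no reset: what is moved stays moved. The work goes in short steps, Python scripts to look and compute and a tool call to move; the robot and the scene stay as the last step left them, time stands still between calls to the robot, and variables do not carry over. Pictures are saved under pics/ and viewed, at most 10 in all, crops included, and the job is handed in when it is done.

Besides the shell and the picture viewer there is one more tool, called after "Call:" by a JSON object that holds its "name" and its "arguments". arm_command: Moves the arm, as the interface text tells. Its arguments: {"type":"object","properties":{"plan":{"type":"array","items":{"type":"object","properties":{"claw":{"type":"number"},"tx":{"type":"number"},"ty":{"type":"number"},"tz":{"type":"number"},"ax":{"type":"number"},"ay":{"type":"number"},"az":{"type":"number"}}}},"squeeze":{"type":"number"}},"required":["plan"]}

```bash
mkdir -p pics; ls
cat > h.py <<'E'
import numpy as np, cv2
from scipy.spatial.transform import Rotation as R
from bench import r
def cam(name):
    m=r.camera_model(name)
    if 'position' in m:
        o=np.array(m['orientation']); Rm=o if o.shape==(3,3) else (R.from_rotvec(o).as_matrix() if o.size==3 else R.from_quat(o).as_matrix())
        return Rm,np.array(m['position'])
    s=r.get_obs(); T=np.array(m['tool_from_camera']); Rt=R.from_rotvec(s['orientation']).as_matrix()
    return Rt@T[:3,:3], Rt@T[:3,3]+np.array(s['tcp_pos'])
def find(name,cams,f='tip'):
    for c in cams:
        Rm,p=cam(c)
        for d in (r.tip_of if f=='tip' else r.boxes_of)(name,c)[:2]:
            print(name,c,f,round(d['confidence'],2),np.round(Rm@np.array(d['location'])+p,4))
E
python3 - <<'E'
from h import *
print(r.get_obs()); 
for c in('scene','top','wrist'):
    print(c,r.camera_model(c)); 
a=r.grab_frame('scene');b=r.grab_frame('top');r.grab_frame('wrist')
cv2.imwrite('pics/a.png',a[:,:,::-1]);cv2.imwrite('pics/b.png',b[:,:,::-1])
for n in('gauge','grip','head_center','tip','bat','bowl','mug','jar','brush'): find(n,('scene','top'))
E
```

```text
pics
{'clock': 0.0, 'joints': array([-1.32405996,  0.47779131,  0.02232065,  1.55646343, -0.01149041,
        1.10928573, -0.08307284]), 'qvel': array([-7.91727902e-04, -1.06562435e-03,  6.60886867e-05, -1.03519381e-03,
       -4.22325854e-04,  1.82489023e-03, -6.80607822e-04]), 'tau': array([ 6.01403517e-04, -5.96453762e+01,  1.60857640e+00, -2.81193280e+01,
        1.25494946e-02,  9.35210672e-03,  1.87404157e-05]), 'tcp_pos': array([0.23440648, 0.63269335, 0.4037259 ]), 'orientation': array([-5.54314827e-01, -3.09211154e+00,  2.84324183e-03]), 'contact_force': array([ 0.04397379, -0.69398711, -0.36836272]), 'moment': array([ 0.02605925, -0.00581174, -0.04919024]), 'gripper_force': 0.0, 'grip_width': 0.0853290019823339}
scene {'fx': 440.6434569498716, 'fy': 440.6434569498716, 'cx': 279.1728894759833, 'cy': 212.55526990405335, 'position': array([1.62301701, 0.40535422, 0.85014519]), 'orientation': array([0.62969873, 0.95980207, 1.80143954])}
top {'fx': 432.4661983454366, 'fy': 432.4661983454366, 'cx': 286.51072394913336, 'cy': 199.70983352428414, 'position': array([ 0.45564624, -0.0
[... 676 characters left out ...]
51  -0.1103  0.1489]
grip top tip 0.69 [ 0.4505 -0.1097  0.1527]
head_center scene tip 0.59 [ 0.5364 -0.1188  0.1291]
head_center top tip 0.6 [ 0.5374 -0.1217  0.131 ]
tip scene tip 0.72 [ 0.6099 -0.1248  0.1014]
tip scene tip 0.64 [ 0.4497 -0.1083  0.147 ]
bat scene tip 0.62 [ 0.7214  0.0145 -0.002 ]
bowl scene tip 0.65 [0.7242 0.012  0.0208]
bowl scene tip 0.23 [ 0.611  -0.1255  0.1019]
bowl top tip 0.98 [0.7185 0.0116 0.0153]
mug scene tip 0.87 [ 0.4789  0.4178 -0.0044]
mug top tip 0.68 [ 0.4741  0.4188 -0.0013]
jar scene tip 0.71 [ 0.5379 -0.3514  0.0014]
jar top tip 0.89 [ 0.5331 -0.3596 -0.0031]
brush scene tip 0.91 [ 0.6295 -0.429  -0.0014]
brush top tip 0.97 [ 0.6282 -0.4266 -0.0025]
```

View pics/b.png

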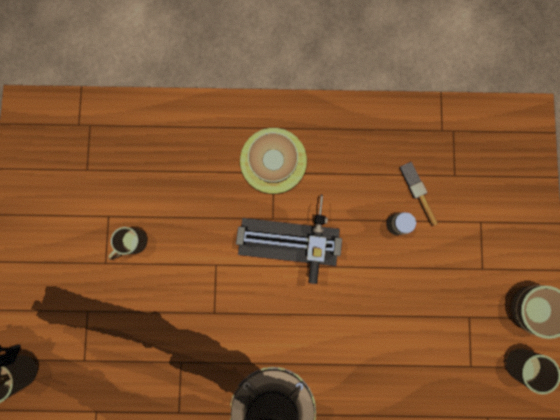

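View pics/a.png

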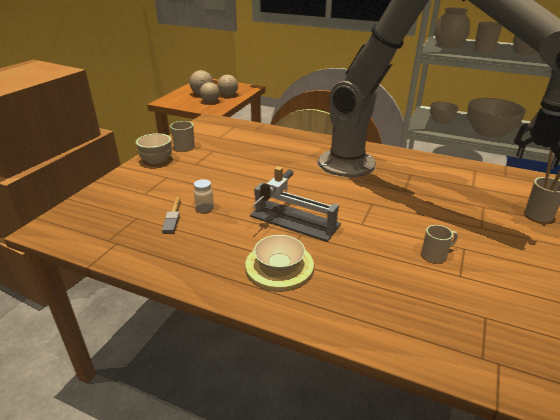

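The top view shows the carriage at the rail's -y end, at about (317,250). The bat is at (273,160) and the end posts are at (240,237) and (339,246). The network results agree with this. I'll refine the bat centre and yaw from pixels, and start moving.

```bash
cat >> h.py <<'E'
def back(name,uv,z):
    m=r.camera_model(name);Rm,p=cam(name)
    d=Rm@np.array([(uv[0]-m['cx'])/m['fx'],-(uv[1]-m['cy'])/m['fy'],-1]); return p+d*(z-p[2])/d[2]
E
python3 - <<'E'
from h import *
b=cv2.imread('pics/b.png');hsv=cv2.cvtColor(b,cv2.COLOR_BGR2HSV)
print(hsv[160,245],hsv[187,275],hsv[200,275])
roi=np.zeros(hsv.shape[:2],np.uint8);roi[115:205,225:325]=1
m=((hsv[:,:,0]>22)&(hsv[:,:,0]<45)&(hsv[:,:,1]>90)&(roi>0)).astype(np.uint8)
c=max(cv2.findContours(m,0,1)[0],key=cv2.contourArea);e=cv2.fitEllipse(cv2.convexHull(c));print(e,back('top',e[0],.018))
d=back('top',(240,237),.098)-back('top',(339,246),.098);print(d,np.degrees(np.arctan2(d[0],d[1])))
cv2.imwrite('pics/c.png',cv2.resize(b[190:300,220:360],None,fx=5,fy=5,interpolation=cv2.INTER_CUBIC))
E
```

```text
[ 32 106 166] [ 32  97 171] [ 13 182 146]
((272.9903869628906, 160.44320678710938), (65.39669036865234, 66.40861511230469), 80.40345001220703) [0.71811077 0.01164113 0.018     ]
[0.02038835 0.27078072 0.        ] 4.305943475114699
```

Call:
{"name": "arm_command", "arguments": {"plan": [{"az":-5},{"az":-5},{"az":-4.7},{"tx":-0.02,"ty":-0.03},{"tx":-0.025,"ty":-0.03},{"tx":-0.025,"ty":-0.03},{"tx":-0.025,"ty":-0.03},{"tx":-0.025,"ty":-0.03},{"tx":-0.025,"ty":-0.03},{"tx":-0.025,"ty":-0.03}]}}

```text
invalid input at $.plan[0]: expected keys claw, tx, ty, tz, ax, ay, az
```

View pics/c.png

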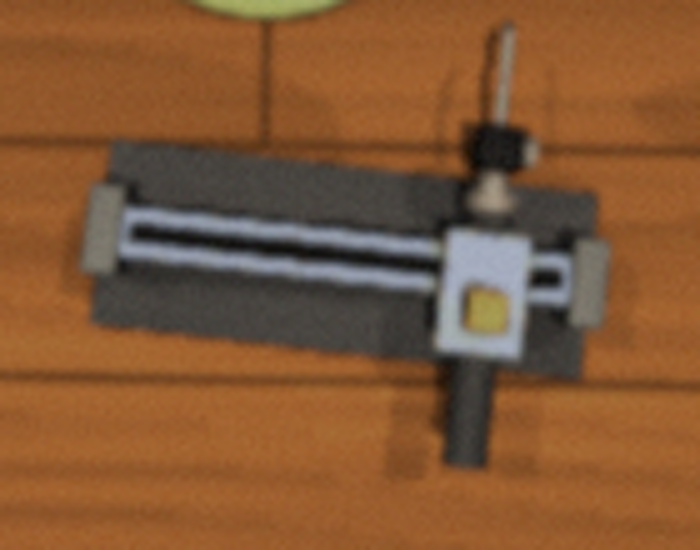

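The crop shows the post centres at (105,228) and (590,283), which matches a yaw of about -5.4°. The grip is at (487,310).

Call:
{"name": "arm_command", "arguments": {"plan": [{"claw":0,"tx":0,"ty":0,"tz":0,"ax":0,"ay":0,"az":-5},{"claw":0,"tx":0,"ty":0,"tz":0,"ax":0,"ay":0,"az":-5},{"claw":0,"tx":0,"ty":0,"tz":0,"ax":0,"ay":0,"az":-4.9},{"claw":0,"tx":-0.025,"ty":-0.03,"tz":0,"ax":0,"ay":0,"az":0},{"claw":0,"tx":-0.025,"ty":-0.03,"tz":0,"ax":0,"ay":0,"az":0},{"claw":0,"tx":-0.025,"ty":-0.03,"tz":0,"ax":0,"ay":0,"az":0},{"claw":0,"tx":-0.025,"ty":-0.03,"tz":0,"ax":0,"ay":0,"az":0},{"claw":0,"tx":-0.025,"ty":-0.03,"tz":0,"ax":0,"ay":0,"az":0},{"claw":0,"tx":-0.025,"ty":-0.03,"tz":0,"ax":0,"ay":0,"az":0},{"claw":0,"tx":-0.025,"ty":-0.03,"tz":0,"ax":0,"ay":0,"az":0}]}}

```text
clock: 1.88
tcp_pos: [0.3897, 0.4056, 0.405]
orientation: [0.149, 3.138, 0.001]
contact_force: [0.5, 0.3, 0.1]
grip_width: 0.0851
gripper_force: 0.0
```

Call:
{"name": "arm_command", "arguments": {"plan": [{"claw":0,"tx":-0.01,"ty":-0.036,"tz":0,"ax":0,"ay":0,"az":0},{"claw":0,"tx":-0.01,"ty":-0.036,"tz":0,"ax":0,"ay":0,"az":0},{"claw":0,"tx":-0.01,"ty":-0.036,"tz":0,"ax":0,"ay":0,"az":0},{"claw":0,"tx":-0.01,"ty":-0.036,"tz":0,"ax":0,"ay":0,"az":0},{"claw":0,"tx":-0.01,"ty":-0.036,"tz":0,"ax":0,"ay":0,"az":0},{"claw":0,"tx":-0.01,"ty":-0.036,"tz":0,"ax":0,"ay":0,"az":0},{"claw":0,"tx":-0.01,"ty":-0.036,"tz":0,"ax":0,"ay":0,"az":0},{"claw":0,"tx":-0.01,"ty":-0.036,"tz":0,"ax":0,"ay":0,"az":0},{"claw":0,"tx":-0.01,"ty":-0.036,"tz":0,"ax":0,"ay":0,"az":0},{"claw":0,"tx":-0.01,"ty":-0.036,"tz":0,"ax":0,"ay":0,"az":0}]}}

```text
clock: 2.72
tcp_pos: [0.4542, 0.0376, 0.4051]
orientation: [0.149, 3.137, 0.001]
contact_force: [1.0, 0.1, 0.3]
grip_width: 0.0853
gripper_force: 0.0
```

```bash
cat >> h.py <<'E'
def rel(target):
    s=r.get_obs();return np.round(R.from_rotvec(s['orientation']).as_matrix().T@(np.array(target)-s['tcp_pos']),4)
def st():
    s=r.get_obs();M=R.from_rotvec(s['orientation']).as_matrix()
    print(s['clock'],np.round(s['tcp_pos'],4),'tooly yaw',np.degrees(np.arctan2(-M[0,1],M[1,1])).round(2),'F',np.round(s['contact_force'],1),s['grip_width'],s['gripper_force'])
E
python3 - <<'E'
from h import *
st();print(rel([.4507,-.110,.307]))
E
```

```text
2.7167 [0.4542 0.0376 0.4051] tooly yaw -5.42 F [1.  0.1 0.3] 0.0853030816846899 0.0
[-0.0103 -0.1474  0.098 ]
```

Call:
{"name": "arm_command", "arguments": {"plan": [{"claw":0,"tx":-0.002,"ty":-0.03,"tz":0,"ax":0,"ay":0,"az":0},{"claw":0,"tx":-0.002,"ty":-0.03,"tz":0,"ax":0,"ay":0,"az":0},{"claw":0,"tx":-0.002,"ty":-0.03,"tz":0,"ax":0,"ay":0,"az":0},{"claw":0,"tx":-0.002,"ty":-0.03,"tz":0,"ax":0,"ay":0,"az":0},{"claw":0,"tx":-0.002,"ty":-0.027,"tz":0,"ax":0,"ay":0,"az":0},{"claw":0,"tx":0,"ty":0,"tz":0.02,"ax":0,"ay":0,"az":0},{"claw":0,"tx":0,"ty":0,"tz":0.02,"ax":0,"ay":0,"az":0},{"claw":0,"tx":0,"ty":0,"tz":0,"ax":0,"ay":0,"az":0},{"claw":0,"tx":0,"ty":0,"tz":0,"ax":0,"ay":0,"az":0},{"claw":0,"tx":0,"ty":0,"tz":0,"ax":0,"ay":0,"az":0}]}}

```text
clock: 3.55
tcp_pos: [0.4508, -0.1076, 0.3655]
orientation: [0.148, 3.137, 0.0]
contact_force: [-0.1, -0.2, -0.8]
grip_width: 0.0853
gripper_force: 0.0
```

Run:
```python
from h import *
st();a=r.grab_frame('wrist');cv2.imwrite('pics/d.png',a[:,:,::-1])
for n in('grip','head_center','tip','bat','bowl','gauge'): find(n,('wrist',))
```

```text
3.55 [ 0.4508 -0.1076  0.3655] tooly yaw -5.4 F [-0.1 -0.2 -0.8] 0.0853181552911478 0.0
grip wrist tip 0.71 [ 0.4525 -0.1108  0.1477]
head_center wrist tip 0.79 [ 0.5415 -0.1203  0.1318]
tip wrist tip 0.43 [ 0.5384 -0.3545  0.0022]
bat wrist tip 0.93 [0.7195 0.0116 0.0038]
gauge wrist tip 0.67 [ 0.4803 -0.0362  0.003 ]
```

View pics/d.png

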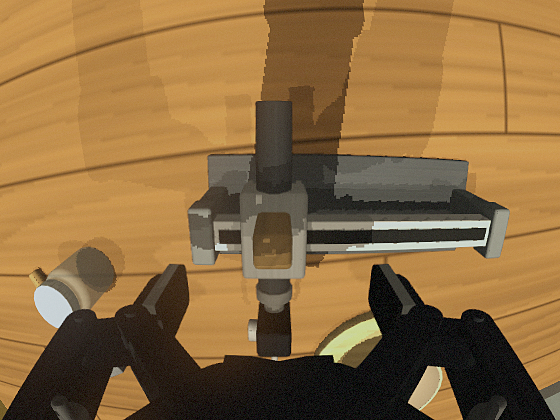

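The wrist view has the grip at (272,238), between the open fingers and slightly left of centre. The head is at (272,330) and its button at (252,330). I'll go down, grasp the grip, and check.

Call:
{"name": "arm_command", "arguments": {"plan": [{"claw":0,"tx":0,"ty":-0.003,"tz":0.014,"ax":0,"ay":0,"az":0},{"claw":0,"tx":0,"ty":0,"tz":0.014,"ax":0,"ay":0,"az":0},{"claw":0,"tx":0,"ty":0,"tz":0.014,"ax":0,"ay":0,"az":0},{"claw":0,"tx":0,"ty":0,"tz":0.014,"ax":0,"ay":0,"az":0},{"claw":0.5,"tx":0,"ty":0,"tz":0,"ax":0,"ay":0,"az":0},{"claw":1,"tx":0,"ty":0,"tz":0,"ax":0,"ay":0,"az":0},{"claw":1,"tx":0,"ty":0,"tz":0,"ax":0,"ay":0,"az":0},{"claw":1,"tx":0,"ty":0,"tz":0,"ax":0,"ay":0,"az":0},{"claw":1,"tx":0,"ty":0,"tz":0,"ax":0,"ay":0,"az":0},{"claw":1,"tx":0,"ty":0,"tz":0,"ax":0,"ay":0,"az":0}], "squeeze": 30}}

```text
clock: 4.73
tcp_pos: [0.4504, -0.1109, 0.3095]
orientation: [0.149, 3.137, 0.0]
contact_force: [-1.2, 0.7, 5.1]
grip_width: 0.0216
gripper_force: 32.5
```

Run:
```python
from h import *
st();r.grab_frame('wrist');r.grab_frame('top');r.grab_frame('scene')
for n in('grip','head_center','bat','bowl','gauge'): find(n,('wrist','top','scene'))
```

```text
4.7333 [ 0.4504 -0.1109  0.3095] tooly yaw -5.43 F [-1.2  0.7  5.1] 0.02161838524962362 32.54250347614288
grip wrist tip 0.59 [0.7202 0.012  0.001 ]
grip scene tip 0.88 [ 0.4495 -0.1099  0.1515]
head_center top tip 0.7 [ 0.5381 -0.1176  0.    ]
head_center top tip 0.64 [ 0.5386 -0.1175  0.1296]
head_center scene tip 0.68 [ 0.5376 -0.1168  0.1303]
bat wrist tip 0.76 [0.7198 0.0139 0.0036]
bat top tip 0.29 [ 0.5377 -0.1202  0.1296]
bowl wrist tip 0.5 [0.7243 0.0103 0.0164]
bowl top tip 0.88 [0.7196 0.0122 0.0176]
bowl top tip 0.51 [ 0.5316 -0.3584 -0.0032]
bowl scene tip 0.63 [0.7238 0.0133 0.0168]
gauge wrist tip 0.79 [ 4.769e-01 -3.970e-02 -3.000e-04]
gauge top tip 0.68 [ 0.4749 -0.037   0.003 ]
gauge scene tip 0.85 [ 0.4809 -0.0376  0.0005]
```

Call:
{"name": "arm_command", "arguments": {"plan": [{"claw":1,"tx":0,"ty":0.008,"tz":0,"ax":0,"ay":0,"az":0},{"claw":1,"tx":0,"ty":0.018,"tz":0,"ax":0,"ay":0,"az":0},{"claw":1,"tx":0,"ty":0.02,"tz":0,"ax":0,"ay":0,"az":0},{"claw":1,"tx":0,"ty":0.02,"tz":0,"ax":0,"ay":0,"az":0},{"claw":1,"tx":0,"ty":0.02,"tz":0,"ax":0,"ay":0,"az":0},{"claw":1,"tx":0,"ty":0.02,"tz":0,"ax":0,"ay":0,"az":0},{"claw":1,"tx":0,"ty":0.02,"tz":0,"ax":0,"ay":0,"az":0},{"claw":1,"tx":0,"ty":0.014,"tz":0,"ax":0,"ay":0,"az":0},{"claw":1,"tx":0,"ty":0.007,"tz":0,"ax":0,"ay":0,"az":0},{"claw":1,"tx":0,"ty":0,"tz":0,"ax":0,"ay":0,"az":0}]}}

```text
clock: 6.47
tcp_pos: [0.4647, 0.0379, 0.3095]
orientation: [0.145, 3.136, 0.003]
contact_force: [0.8, 3.2, 5.8]
grip_width: 0.0216
gripper_force: 32.7
```

Run:
```python
from h import *
st();r.grab_frame('wrist');b=r.grab_frame('top');a=r.grab_frame('scene')
for n in('grip','head_center','tip','bat','bowl'): find(n,('wrist','top','scene'))
x=cv2.resize(b[100:270,220:330],None,fx=3.5,fy=3.5,interpolation=cv2.INTER_CUBIC);y=cv2.resize(a[150:300,220:360],(400,x.shape[0]),interpolation=cv2.INTER_CUBIC)
cv2.imwrite('pics/e.png',np.hstack([x,y])[:,:,::-1])
```

```text
6.4667 [0.4647 0.0379 0.3095] tooly yaw -5.31 F [0.8 3.2 5.8] 0.021642063865250322 32.744683027267456
grip wrist tip 0.7 [0.467  0.0364 0.1491]
grip scene tip 0.57 [0.4668 0.0383 0.1511]
head_center top tip 0.55 [0.5533 0.0272 0.1309]
head_center scene tip 0.69 [0.5521 0.0327 0.1292]
tip top tip 0.52 [ 0.4773 -0.0372  0.0032]
tip scene tip 0.43 [0.6255 0.0238 0.1006]
bat scene tip 0.57 [ 7.22e-01  1.33e-02 -1.00e-04]
bowl top tip 0.78 [0.7224 0.0166 0.0199]
bowl scene tip 0.78 [0.7207 0.0127 0.0181]
```

View pics/e.png

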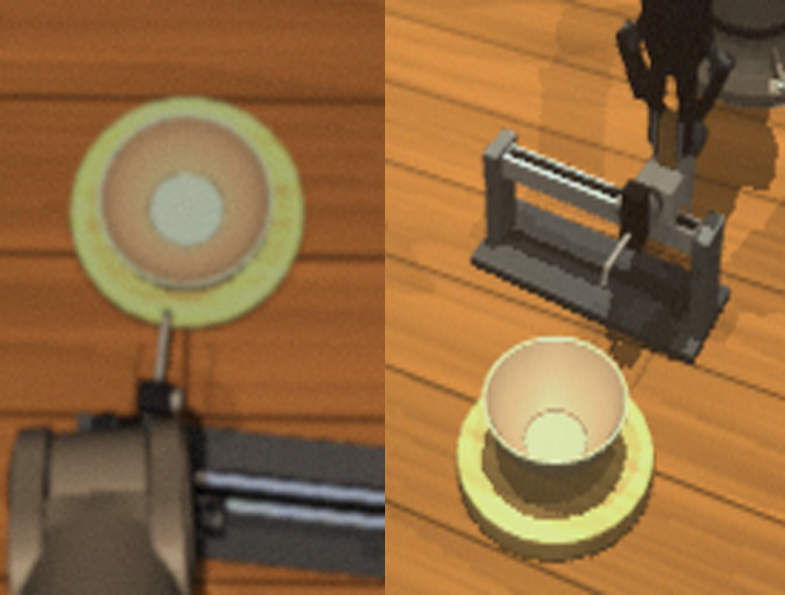

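The pointer rod points at the bowl; its tip is at about (268,189) in the full top image. I'll check the alignment numerically.

Run:
```python
from h import *
t=back('top',(220+168/3.5,100+312/3.5),.103);hd=back('top',(220+160/3.5,100+396/3.5),.15);bt=back('top',(273,160.44),.018)
g=np.array([.4647,.0379,0]);print(t,hd,bt)
for yaw in(-5,-5.4,-5.8):
    a=np.radians(yaw);ey=np.array([-np.sin(a),np.cos(a),0])
    print(yaw,'bat-tip',ey@(bt-t),'bat-grip',ey@(bt-g),'bat(.7205,.0125)-grip',ey@(np.array([.7205,.0125,0])-g),'tip-grip',ey@(t-g))
```

```text
[0.61978868 0.02112261 0.103     ] [0.54943247 0.02384019 0.15      ] [0.71812093 0.01161267 0.018     ]
-5 bat-tip -0.0009035260702396058 bat-grip -0.0041002059543381875 bat(.7205,.0125)-grip -0.0030089063366793775 tip-grip -0.003196679884098578
-5.4 bat-tip -0.00021384689988087138 bat-grip -0.002321646159879367 bat(.7205,.0125)-grip -0.0012143673540422686 tip-grip -0.0021077992599984954
-5.8 bat-tip 0.0004758426930740658 bat-grip -0.0005429732116620789 bat(.7205,.0125)-grip 0.0005802308151464548 tip-grip -0.0010188159047361499
```

Aligned to within about 2 mm. Now I'll release, rise, and move over the head.

Call:
{"name": "arm_command", "arguments": {"plan": [{"claw":0,"tx":0,"ty":0,"tz":0,"ax":0,"ay":0,"az":0},{"claw":0,"tx":0,"ty":0,"tz":0,"ax":0,"ay":0,"az":0},{"claw":0,"tx":0,"ty":0,"tz":0,"ax":0,"ay":0,"az":0},{"claw":0,"tx":0,"ty":0,"tz":0,"ax":0,"ay":0,"az":0},{"claw":0,"tx":0,"ty":0,"tz":0,"ax":0,"ay":0,"az":0},{"claw":0,"tx":0,"ty":0,"tz":-0.02,"ax":0,"ay":0,"az":0},{"claw":0,"tx":0,"ty":0,"tz":-0.02,"ax":0,"ay":0,"az":0},{"claw":0,"tx":0,"ty":0,"tz":-0.02,"ax":0,"ay":0,"az":0},{"claw":0,"tx":-0.02,"ty":0,"tz":0,"ax":0,"ay":0,"az":0},{"claw":0,"tx":-0.02,"ty":0,"tz":0,"ax":0,"ay":0,"az":0}]}}

```text
clock: 8.2
tcp_pos: [0.5041, 0.0318, 0.3701]
orientation: [0.148, 3.136, 0.003]
contact_force: [-0.4, 0.1, 0.4]
grip_width: 0.0853
gripper_force: 0.0
```

Call:
{"name": "arm_command", "arguments": {"plan": [{"claw":0,"tx":-0.02,"ty":0,"tz":0,"ax":0,"ay":0,"az":0},{"claw":0,"tx":-0.02,"ty":0,"tz":0,"ax":0,"ay":0,"az":0},{"claw":0,"tx":-0.007,"ty":0,"tz":0,"ax":0,"ay":0,"az":0},{"claw":0,"tx":0,"ty":0,"tz":0.01,"ax":0,"ay":0,"az":0},{"claw":0,"tx":0,"ty":0,"tz":0.01,"ax":0,"ay":0,"az":0},{"claw":0,"tx":0,"ty":0,"tz":0.01,"ax":0,"ay":0,"az":0},{"claw":0,"tx":0,"ty":0,"tz":0,"ax":0,"ay":0,"az":0},{"claw":0,"tx":0,"ty":0,"tz":0,"ax":0,"ay":0,"az":0},{"claw":0,"tx":0,"ty":0,"tz":0,"ax":0,"ay":0,"az":0},{"claw":0,"tx":0,"ty":0,"tz":0,"ax":0,"ay":0,"az":0}]}}

```text
clock: 9.03
tcp_pos: [0.5505, 0.0274, 0.3391]
orientation: [0.149, 3.137, 0.001]
contact_force: [-0.6, 0.6, 0.8]
grip_width: 0.0853
gripper_force: 0.0
```

Run:
```python
from h import *
st();a=r.grab_frame('wrist');b=r.grab_frame('top');r.grab_frame('scene')
for n in('head_center','grip','tip','bat'): find(n,('wrist','top','scene'))
cv2.imwrite('pics/f.png',a[:,:,::-1])
```

```text
9.0333 [0.5505 0.0274 0.3391] tooly yaw -5.43 F [-0.6  0.6  0.8] 0.08534563842415802 0.0
head_center wrist tip 0.95 [0.5527 0.029  0.1321]
head_center scene tip 0.45 [0.5519 0.0307 0.128 ]
head_center scene tip 0.29 [0.4662 0.0379 0.1488]
grip wrist tip 0.65 [0.4654 0.036  0.1482]
grip scene tip 0.78 [0.4643 0.0369 0.1505]
grip scene tip 0.15 [ 5.376e-01 -3.527e-01 -5.000e-04]
tip scene tip 0.66 [0.6249 0.0261 0.0996]
bat scene tip 0.9 [ 0.7209  0.0122 -0.0009]
bat scene tip 0.74 [ 0.628  -0.4277 -0.0026]
```

View pics/f.png

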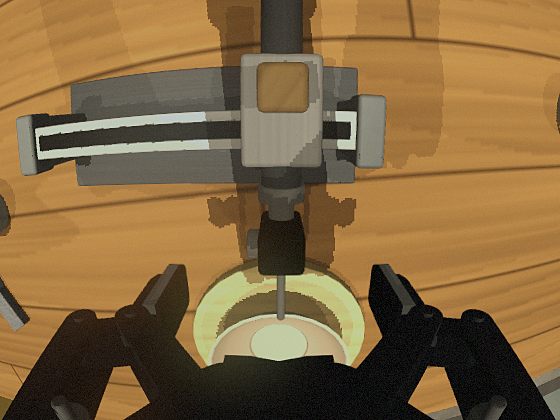

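The head is at (282,245) and the button at (252,240), centred between the fingers to within 2 mm. The rod points at the middle of the bowl at (280,340). I'll go down and squeeze.

Call:
{"name": "arm_command", "arguments": {"plan": [{"claw":0,"tx":-0.0015,"ty":0.001,"tz":0.013,"ax":0,"ay":0,"az":0},{"claw":0,"tx":0,"ty":0,"tz":0.013,"ax":0,"ay":0,"az":0},{"claw":0,"tx":0,"ty":0,"tz":0.013,"ax":0,"ay":0,"az":0},{"claw":0,"tx":0,"ty":0,"tz":0.013,"ax":0,"ay":0,"az":0},{"claw":0.4,"tx":0,"ty":0,"tz":0,"ax":0,"ay":0,"az":0},{"claw":0.5,"tx":0,"ty":0,"tz":0,"ax":0,"ay":0,"az":0},{"claw":1,"tx":0,"ty":0,"tz":0,"ax":0,"ay":0,"az":0},{"claw":1,"tx":0,"ty":0,"tz":0,"ax":0,"ay":0,"az":0},{"claw":1,"tx":0,"ty":0,"tz":0,"ax":0,"ay":0,"az":0},{"claw":1,"tx":0,"ty":0,"tz":0,"ax":0,"ay":0,"az":0}], "squeeze": 30}}

```text
clock: 10.62
tcp_pos: [0.5526, 0.0279, 0.2879]
orientation: [0.149, 3.136, 0.0]
contact_force: [-1.5, -0.4, 4.7]
grip_width: 0.0256
gripper_force: 35.0
```

Run:
```python
from h import *
st();r.grab_frame('wrist');r.grab_frame('scene')
for n in('head_center','grip','tip'): find(n,('wrist','scene'))
```

```text
10.6167 [0.5526 0.0279 0.2879] tooly yaw -5.45 F [-1.5 -0.4  4.7] 0.025566119313571393 34.97107297182083
head_center wrist tip 0.93 [0.5538 0.0269 0.1298]
head_center scene tip 0.5 [0.5549 0.0289 0.1269]
grip wrist tip 0.67 [0.4636 0.0351 0.1468]
grip scene tip 0.62 [0.4654 0.0391 0.1496]
tip scene tip 0.57 [0.6219 0.0204 0.1   ]
```

Call:
{"name": "arm_command", "arguments": {"plan": [{"claw":1,"tx":-0.003,"ty":0,"tz":0,"ax":0,"ay":0,"az":0},{"claw":1,"tx":-0.005,"ty":0,"tz":0,"ax":0,"ay":0,"az":0},{"claw":1,"tx":-0.006,"ty":0,"tz":0,"ax":0,"ay":0,"az":0},{"claw":1,"tx":-0.006,"ty":0,"tz":0,"ax":0,"ay":0,"az":0},{"claw":1,"tx":0,"ty":0,"tz":0,"ax":0,"ay":0,"az":0},{"claw":1,"tx":0,"ty":0,"tz":0,"ax":0,"ay":0,"az":0},{"claw":1,"tx":0,"ty":0,"tz":0,"ax":0,"ay":0,"az":0},{"claw":1,"tx":0,"ty":0,"tz":0,"ax":0,"ay":0,"az":0},{"claw":1,"tx":0,"ty":0,"tz":0,"ax":0,"ay":0,"az":0},{"claw":1,"tx":0,"ty":0,"tz":0,"ax":0,"ay":0,"az":0}]}}

```text
clock: 11.85
tcp_pos: [0.5723, 0.026, 0.2879]
orientation: [0.149, 3.137, 0.0]
contact_force: [-1.4, -0.6, 6.9]
grip_width: 0.0258
gripper_force: 35.3
```

Run:
```python
from h import *
st();r.grab_frame('wrist');r.grab_frame('scene')
for n in('head_center','grip','tip'): find(n,('wrist','scene'))
```

```text
11.85 [0.5723 0.026  0.2879] tooly yaw -5.44 F [-1.4 -0.6  6.9] 0.025761448585751596 35.29468774795532
head_center wrist tip 0.95 [0.574  0.0266 0.1308]
head_center scene tip 0.58 [0.5717 0.0292 0.1265]
head_center scene tip 0.31 [ 0.6298 -0.4322 -0.0017]
grip wrist tip 0.82 [0.4656 0.0362 0.1451]
grip scene tip 0.68 [0.4642 0.0355 0.1525]
tip scene tip 0.48 [0.6449 0.0222 0.103 ]
```

The pointer came out freely. I'll pull on to the last stop.

Call:
{"name": "arm_command", "arguments": {"plan": [{"claw":1,"tx":-0.008,"ty":0,"tz":0,"ax":0,"ay":0,"az":0},{"claw":1,"tx":-0.01,"ty":0,"tz":0,"ax":0,"ay":0,"az":0},{"claw":1,"tx":-0.012,"ty":0,"tz":0,"ax":0,"ay":0,"az":0},{"claw":1,"tx":-0.012,"ty":0,"tz":0,"ax":0,"ay":0,"az":0},{"claw":1,"tx":-0.012,"ty":0,"tz":0,"ax":0,"ay":0,"az":0},{"claw":1,"tx":-0.01,"ty":0,"tz":0,"ax":0,"ay":0,"az":0},{"claw":1,"tx":-0.007,"ty":0,"tz":0,"ax":0,"ay":0,"az":0},{"claw":1,"tx":-0.004,"ty":0,"tz":0,"ax":0,"ay":0,"az":0},{"claw":1,"tx":-0.003,"ty":0,"tz":0,"ax":0,"ay":0,"az":0},{"claw":1,"tx":-0.002,"ty":0,"tz":0,"ax":0,"ay":0,"az":0}]}}

```text
clock: 13.08
tcp_pos: [0.6518, 0.0184, 0.2878]
orientation: [-0.149, -3.138, 0.0]
contact_force: [-4.5, -1.0, 7.4]
grip_width: 0.0255
gripper_force: 35.4
```

Call:
{"name": "arm_command", "arguments": {"plan": [{"claw":1,"tx":-0.001,"ty":0,"tz":0,"ax":0,"ay":0,"az":0},{"claw":1,"tx":-0.001,"ty":0,"tz":0,"ax":0,"ay":0,"az":0},{"claw":1,"tx":0,"ty":0,"tz":0,"ax":0,"ay":0,"az":0},{"claw":1,"tx":0,"ty":0,"tz":0,"ax":0,"ay":0,"az":0},{"claw":1,"tx":0,"ty":0,"tz":0,"ax":0,"ay":0,"az":0},{"claw":1,"tx":0,"ty":0,"tz":0,"ax":0,"ay":0,"az":0},{"claw":1,"tx":0,"ty":0,"tz":0,"ax":0,"ay":0,"az":0},{"claw":1,"tx":0,"ty":0,"tz":0,"ax":0,"ay":0,"az":0},{"claw":1,"tx":0,"ty":0,"tz":0,"ax":0,"ay":0,"az":0},{"claw":1,"tx":0,"ty":0,"tz":0,"ax":0,"ay":0,"az":0}]}}

```text
clock: 13.92
tcp_pos: [0.6529, 0.0182, 0.2878]
orientation: [-0.149, -3.136, -0.0]
contact_force: [-7.0, -0.7, 10.0]
grip_width: 0.0254
gripper_force: 35.6
```

Run:
```python
from h import *
st();a=r.grab_frame('wrist');r.grab_frame('scene');r.grab_frame('top')
for n in('head_center','grip','tip','bowl'): find(n,('wrist','scene','top'))
cv2.imwrite('pics/g.png',a[:,:,::-1])
```

```text
13.9167 [0.6529 0.0182 0.2878] tooly yaw -5.45 F [-7.  -0.7 10. ] 0.02535768760320453 35.64710944890976
head_center wrist tip 0.94 [0.6547 0.0199 0.1328]
head_center scene tip 0.69 [0.6533 0.0201 0.1301]
grip wrist tip 0.54 [0.6551 0.017  0.1324]
grip scene tip 0.95 [0.4642 0.0384 0.1505]
tip scene tip 0.5 [0.7256 0.0108 0.0162]
tip top tip 0.55 [ 0.5328 -0.359  -0.0029]
bowl scene tip 0.85 [0.7218 0.0108 0.0187]
bowl top tip 0.68 [0.714  0.0124 0.014 ]
```

View pics/g.png

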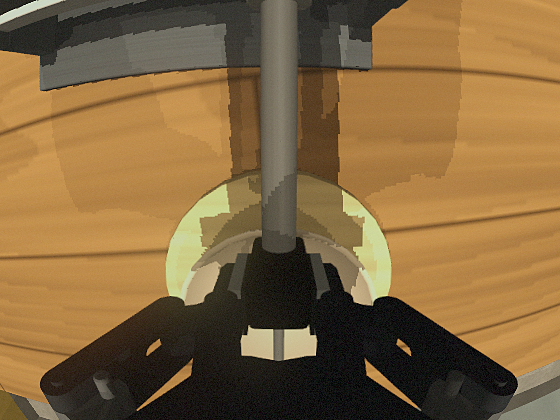

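The pointer is out over the bowl: tube at (280,220), head held at (280,290). I'll push a little further to confirm it is against the stop.

Call:
{"name": "arm_command", "arguments": {"plan": [{"claw":1,"tx":-0.001,"ty":0,"tz":0,"ax":0,"ay":0,"az":0},{"claw":1,"tx":-0.001,"ty":0,"tz":0,"ax":0,"ay":0,"az":0},{"claw":1,"tx":0,"ty":0,"tz":0,"ax":0,"ay":0,"az":0},{"claw":1,"tx":0,"ty":0,"tz":0,"ax":0,"ay":0,"az":0},{"claw":1,"tx":0,"ty":0,"tz":0,"ax":0,"ay":0,"az":0},{"claw":1,"tx":0,"ty":0,"tz":0,"ax":0,"ay":0,"az":0},{"claw":1,"tx":0,"ty":0,"tz":0,"ax":0,"ay":0,"az":0},{"claw":1,"tx":0,"ty":0,"tz":0,"ax":0,"ay":0,"az":0},{"claw":1,"tx":0,"ty":0,"tz":0,"ax":0,"ay":0,"az":0},{"claw":1,"tx":0,"ty":0,"tz":0,"ax":0,"ay":0,"az":0}]}}

```text
clock: 15.5
tcp_pos: [0.6537, 0.0182, 0.2877]
orientation: [-0.149, -3.132, -0.001]
contact_force: [-13.8, -0.1, 13.5]
grip_width: 0.0256
gripper_force: 36.2
```

The force rose to 13.8 N in x with almost no motion, so the pointer is against its last stop. The tip is in line with the bat to within about 1 mm.

```bash
python3 -c "
from bench import r
print(r.hand_in())"
```

```text
the job is handed in; nothing more can be done
None
```

I slid the carriage into line with the bowl (to about 2 mm by my measurements), squeezed in the button and pulled the pointer out to its last stop. I handed the job in while still holding it there; the hand-in returned no verdict.

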